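# Make up a tray of three steel punches

## Robot

A 6-joint arm with a two-finger parallel gripper is mounted at the origin on the work surface. World frame = base frame: x ahead of the robot, y to its left, z up, the work surface at z = 0. Lengths are in m, angles in rad, forces in N, time in s.
With the tool pointing down it reaches from about 0.25 to 0.775 m from the base axis. Payload 4 kg.
Tool frame: the origin (TCP) lies at the very end of the fingers, on their centre line; the grasp point (between the pads) lies 19 mm behind it; z points along the fingers, y is the direction in which the jaws open and shut (so a half turn about z gives the same grasp; the last joint's range is limited). The gripper opens to 94 mm and grips with 3 to 60 N. Pads are 16 mm wide; open, the fingers measure 119 mm over their backs; the gripper's body (75 mm by 177 mm) begins 78 mm behind the grasp point.
Start: joints at [1.009, 0.087, 1.371, -0, 1.684, -0.103], TCP at [0.244, 0.493, 0.166] pointing down, gripper open.
Joint ranges: [-3.1, 3.1], [-0.76, 2.03], [0.27, 2.55], [-1.08, 4.22], [0.17, 2.65], [-2.57, 2.57]. Speed limits (rad/s): [2.79, 2.79, 3.14, 3.14, 3.14, 3.14].

## Interface

Orientations are given as [roll, pitch, yaw] about the fixed x, y, z axes, in that order (R = Rz(yaw) Ry(pitch) Rx(roll)).
In Python, from bench import robot, cams, models gives the robot as it stands.
- The arm moves only by the tool step_arm, never from a script. Its argument "series" is a list of rows, each a list of 5 numbers: the gripper command: -1 is shut, 1 is fully open, values between are in proportion, then the shift along the tool's x, y, z in mm, then the turn about the tool's z in degrees. A call has 1 to 20 rows; each row is the pose to reach, as a shift and turn from the pose commanded when the call began, along the tool's axes at that moment; what a row does not reach only later rows make up. A row lasts 1/8 s, in which the tool goes at most 62.5 mm and 10.7 degrees, less where a joint would pass 70% of its speed; a pose out of reach is approached as far as the arm can. A call with a gripper value outside its range is refused whole. The fingers move at their own pace and stop on an object; the grip force is fixed at half the most. Time passes only in rows, so rows that repeat a pose let the fingers close. It gives the time, the measured TCP pose, the force and the opening at its end, in the units of the state.
- robot.get_obs(): the state, without advancing time (a new reading comes with each control period).
- cams.snapshot(name): name is "side" or "top" or "wrist"; returns a dict with "pixels" (384x512x3 uint8, red, green, blue), "fov_y" (degrees; the focal length in pixels is half the picture's height over the tangent of half this angle, whatever the lens; pixels are square), "cx", "cy" (the principal point, pixels), "k1" (the pictures are not rectified: a ray, as slopes to the right and down, at radius r is drawn at 1 + k1 r^2 times it, then the intrinsics apply), "R" (3x3) and "t" (3): a world point X has camera coordinates R X + t. Camera axes: x right, y down, z forward; pixel columns grow to the right and rows downward; lengths in m; the calibration is good to about 2 mm. A picture is of the moment at which its call begins. There is no depth.
- robot.close_job(): hands the job in, once; it reports no verdict.
Trained networks look in a picture, given as the dict that the camera call returned (one of the last four; its "shot" number tells which), for a name from the list of things; names that differ only in an ending like _2 or _b are one class to them, and where a whole thing is asked for, a point or a joint stands for the part that bears it (a point fixed in the world has none). Each returns a list of dicts, best first, with "p" (0 to 1); they miss things now and then, are a little off and sometimes report something else, mostly with a low value. They report only what shows in the picture. A call takes as long as a camera call. They do not tell look-alikes from the thing itself.
- models.find_in(picture, label): "position" ([x, y, z] in m, in world coordinates, good to about 4 mm: the middle of the surface that is visible of it).
- models.pinpoint(picture, label): "position" ([x, y, z] in m, in world coordinates, good to about 4 mm: a listed point, or the origin of a listed thing).
The state is a dict: "time": time; "joint_positions": joint angles; "qvel": joint speeds; "joint_torque": joint torques, N m; "tool_pos": TCP position; "ee_rot": TCP orientation; "wrist_force": force on the tool from outside, world axes, zero at the start; "wrist_torque": the same for the moment, N m; "width": finger opening in m.
Only numpy, scipy, OpenCV 4.12 (cv2) and the standard library are available. Lean on these libraries where they do the work, as an engineer would, in place of code of your own. Each camera call takes 0.05 s, during which the arm holds its last target. There are 200 camera calls.

## Task

Make up the tray so that it holds exactly three of the steel punches with blue heads, lying flat, one to a lane and all with their tips towards the tray's red end; any lanes will do, and one lane stays empty. The brass punch does not belong in the set: lay it flat on the black mat, and leave the spare steel punch on the mat too. Do not disturb the jar, the screwdriver or the steel block.

Things in the scene. Friction and masses are not known exactly. Their poses are not given: they have to be found in the camera images.
- tray: shallow pale-wood tray, fixed, 150 mm (its x) by 200 mm (its y); red rim and 12 mm red strip at its +x end; origin: centre of its underside, on the bench; floor top at 6 mm. Dark ribs (16 mm wide) and rims, 5 mm above that floor, make four lanes along x, middle lines at y = -69, -23, 23, 69 mm, each 30 mm wide, 130 mm long inside (x -65 to +65)
- mat: black rubber mat, fixed, 250 mm (its x) by 290 mm (its y), 6 mm thick; origin at the centre of its underside. Three steel punches start on it, pointing in various directions, their middles at least 95 mm apart, with the +x, +y quarter of it left free
- brass: the odd one out: an all-brass punch of the same shape, no blue; starts in a tray lane; square shank 16 x 16 x 70 mm, then a stepped tip 18 mm long (11, then 6 mm square); 88 mm overall, about 150 g. Origin under the middle of the shank (8 mm below its axis), x towards the tip: shank from x = -35 to +35 mm, tip ends at +53 mm
- steel0: steel punch, striking head (last 12 mm) painted blue; square shank 16 x 16 x 70 mm, then a stepped tip 18 mm long (11, then 6 mm square); 88 mm overall, about 150 g. Origin under the middle of the shank (8 mm below its axis), x towards the tip: shank from x = -35 to +35 mm, tip ends at +53 mm; starts in a tray lane, tip already towards the red end
- steel1: steel punch, striking head (last 12 mm) painted blue; square shank 16 x 16 x 70 mm, then a stepped tip 18 mm long (11, then 6 mm square); 88 mm overall, about 150 g. Origin under the middle of the shank (8 mm below its axis), x towards the tip: shank from x = -35 to +35 mm, tip ends at +53 mm; starts on the mat
- steel2: steel punch, striking head (last 12 mm) painted blue; square shank 16 x 16 x 70 mm, then a stepped tip 18 mm long (11, then 6 mm square); 88 mm overall, about 150 g. Origin under the middle of the shank (8 mm below its axis), x towards the tip: shank from x = -35 to +35 mm, tip ends at +53 mm; starts on the mat
- steel3: steel punch, striking head (last 12 mm) painted blue; square shank 16 x 16 x 70 mm, then a stepped tip 18 mm long (11, then 6 mm square); 88 mm overall, about 150 g. Origin under the middle of the shank (8 mm below its axis), x towards the tip: shank from x = -35 to +35 mm, tip ends at +53 mm; starts on the mat
- steel0_tip (a point): middle of the tip's end face of steel0, on its axis
- steel0_head (a point): middle of the striking-head end face of steel0, on its axis
- steel1_tip (a point): middle of the tip's end face of steel1, on its axis
- steel1_head (a point): middle of the striking-head end face of steel1, on its axis
- steel2_tip (a point): middle of the tip's end face of steel2, on its axis
- steel2_head (a point): middle of the striking-head end face of steel2, on its axis
- steel3_tip (a point): middle of the tip's end face of steel3, on its axis
- steel3_head (a point): middle of the striking-head end face of steel3, on its axis
- brass_tip (a point): middle of the tip's end face of brass, on its axis
- brass_head (a point): middle of the striking-head end face of brass, on its axis
- jar: bystander: closed glass jar, 60 mm across, 75 mm tall, beyond the tray and mat; origin at the centre of its underside
- driver: bystander: screwdriver with a dark handle, 160 mm long, lying on the bench beyond the tray and mat; origin under its middle
- block: bystander: steel bench block, 70 x 70 x 25 mm, beyond the tray and mat; origin at the centre of its underside
Mind the look-alikes: they are no part of the job. There is more than one size of the brass; the one meant has the size given above.

How it is judged:
At the end, for the whole second after the job is handed in: Three steel punches lie flat in the tray, one to a lane, tips to the red end and inside the lane's length (3 mm); the fourth steel punch and the brass one lie flat on the mat; both ends of every punch are within 1.5 mm of lying height (axis 14 mm above the bench); all at rest (horizontal distance between brass and mat below 0.19 m and height (world z) of steel0_tip between 0.0125 and 0.0155 m and height (world z) of steel0_head between 0.0125 and 0.0155 m and height (world z) of steel1_tip between 0.0125 and 0.0155 m and height (world z) of steel1_head between 0.0125 and 0.0155 m and height (world z) of steel2_tip between 0.0125 and 0.0155 m and height (world z) of steel2_head between 0.0125 and 0.0155 m and height (world z) of steel3_tip between 0.0125 and 0.0155 m and height (world z) of steel3_head between 0.0125 and 0.0155 m and height (world z) of brass_tip between 0.0125 and 0.0155 m and height (world z) of brass_head between 0.0125 and 0.0155 m and ((horizontal distance between steel0 and mat below 0.19 m and x of steel1_tip in the frame of tray between 0.017 and 0.068 m and y of steel1_tip in the frame of tray between -0.09 and 0.09 m and x of steel2_tip in the frame of tray between 0.017 and 0.068 m and y of steel2_tip in the frame of tray between -0.09 and 0.09 m and x of steel3_tip in the frame of tray between 0.017 and 0.068 m and y of steel3_tip in the frame of tray between -0.09 and 0.09 m) or (horizontal distance between steel1 and mat below 0.19 m and x of steel0_tip in the frame of tray between 0.017 and 0.068 m and y of steel0_tip in the frame of tray between -0.09 and 0.09 m and x of steel2_tip in the frame of tray between 0.017 and 0.068 m and y of steel2_tip in the frame of tray between -0.09 and 0.09 m and x of steel3_tip in the frame of tray between 0.017 and 0.068 m and y of steel3_tip in the frame of tray between -0.09 and 0.09 m) or (horizontal distance between steel2 and mat below 0.19 m and x of steel0_tip in the frame of tray between 0.017 and 0.068 m and y of steel0_tip in the frame of tray between -0.09 and 0.09 m and x of steel1_tip in the frame of tray between 0.017 and 0.068 m and y of steel1_tip in the frame of tray between -0.09 and 0.09 m and x of steel3_tip in the frame of tray between 0.017 and 0.068 m and y of steel3_tip in the frame of tray between -0.09 and 0.09 m) or (horizontal distance between steel3 and mat below 0.19 m and x of steel0_tip in the frame of tray between 0.017 and 0.068 m and y of steel0_tip in the frame of tray between -0.09 and 0.09 m and x of steel1_tip in the frame of tray between 0.017 and 0.068 m and y of steel1_tip in the frame of tray between -0.09 and 0.09 m and x of steel2_tip in the frame of tray between 0.017 and 0.068 m and y of steel2_tip in the frame of tray between -0.09 and 0.09 m)) and linear speed of each of steel0, steel1, steel2, steel3, brass below 0.02 m/s); the robot touches nothing.
It fails at once if the jar is pushed more than 30 mm from its place (distance of jar from where it was at the start of the episode above 0.03 m).
It fails at once if the driver is pushed more than 30 mm from its place (distance of driver from where it was at the start of the episode above 0.03 m).
It fails at once if the block is pushed more than 30 mm from its place (distance of block from where it was at the start of the episode above 0.03 m).
It also fails if it takes over 70 s, if anything falls off the work surface, if the arm or the gripper's body presses on something with over 40 N, if the wrist force passes 120 N, or if a joint passes its speed limit or range.

## Working session

There is one attempt and no reset: what is moved stays moved. The work goes in short steps, Python scripts to look and compute and a tool call to move; the robot and the scene stay as the last step left them, time stands still between calls to the robot, and variables do not carry over. Pictures are saved under pics/ and viewed, about 8 in all and at most 12, crops included, and the job is handed in when it is done.

Besides the shell and the picture viewer there is one more tool, called after "Emit:" by a JSON object that holds its "method" and its "body". step_arm: Moves the arm, as the interface text tells. Its arguments: {"type":"object","properties":{"series":{"type":"array","items":{"type":"array","items":{"type":"number"}}}},"required":["series"]}

```bash
mkdir -p pics; ls
python3 - <<'E'
from bench import robot,cams,models
import cv2,numpy as np
o=robot.get_obs();print(o['time'],o['tool_pos'],o['ee_rot'],o['width'])
for n in ['top','side']:
    s=cams.snapshot(n);cv2.imwrite(f'pics/{n}0.png',cv2.cvtColor(s['pixels'],cv2.COLOR_RGB2BGR))
    print(n,s['fov_y'],s['cx'],s['cy'],s['k1'],np.round(s['R'],3).tolist(),np.round(s['t'],3))
    for l in ['tray','mat','brass','steel0','steel0_tip','steel0_head','brass_tip','brass_head','block']:
        print(l,[(round(d['p'],2),np.round(d['position'],3).tolist()) for d in models.pinpoint(s,l)])
E
```

```text
pics
0.0 [0.24323593 0.49258532 0.16451507] [-3.13943106e+00 -2.26689020e-04  2.68282442e+00] 0.09395487941237007
top 44.108415743984004 253.899761274137 198.21719403126843 0.06332236765076071 [[-0.005, -1.0, 0.003], [-0.982, 0.004, -0.187], [0.187, -0.004, -0.982]] [-0.022  0.532  1.025]
tray []
mat [(0.69, [0.566, -0.208, 0.017]), (0.62, [0.548, 0.211, 0.002])]
brass [(0.9, [0.488, -0.409, -0.002]), (0.86, [0.312, -0.27, 0.0]), (0.82, [0.514, -0.208, 0.005])]
steel0 [(0.81, [0.5, 0.293, 0.006]), (0.72, [0.508, -0.122, 0.007]), (0.71, [0.597, 0.139, 0.009]), (0.63, [0.477, 0.156, 0.007])]
steel0_tip [(0.55, [0.556, -0.112, 0.014]), (0.45, [0.569, 0.158, 0.01])]
steel0_head [(0.61, [0.469, -0.12, 0.015])]
brass_tip [(0.75, [0.382, -0.284, 0.01]), (0.61, [0.485, -0.332, 0.01]), (0.24, [0.77, -0.182, -0.004])]
brass_head [(0.89, [0.271, -0.26, 0.011]), (0.58, [0.476, -0.212, 0.013]), (0.23, [0.57, 0.156, 0.011])]
block [(0.78, [0.771, -0.179, -0.004])]
side 57.414515131026796 252.26794317172855 188.72756608155345 -0.022307397444789316 [[-0.963, -0.268, 0.001], [-0.151, 0.541, -0.828], [0.222, -0.797, -0.561]] [0.522 0.141 0.728]
tray [(0.92, [0.52, -0.191, 0.002])]
mat [(0.9, [0.546, 0.207, -0.001]), (0.41, [0.44, 0.164, 0.008])]
brass [(0.76, [0.512, -0.21, 0.008]), (0.57, [0.314, -0.275, 0.002]), (0.41, [0.489, -0.406, -0.003]), (0.18, [0.498, 0.292, 0.006])]
steel0 [(0.88, [0.477, 0.156, 0.007]), (0.8, [0.497, 0.289, 0.006]), (0.75, [0.501, -0.122, 0.004]), (0.66, [0.598, 0.136, 0.006])]
steel0_tip [(0.73, [0.556, -0.113, 0.013])]
steel0_head [(0.66, [0.467, -0.123, 0.016])]
brass_tip [(0.79, [0.384, -0.287, 0.014]), (0.56, [0.565, -0.209, 0.016]), (0.56, [0.478, -0.334, 0.012])]
brass_head [(0.74, [0.265, -0.264, 0.011]), (0.63, [0.474, -0.211, 0.013]), (0.6, [0.495, -0.45, 0.014])]
block [(0.78, [0.773, -0.185, -0.001])]
```

View pics/top0.png

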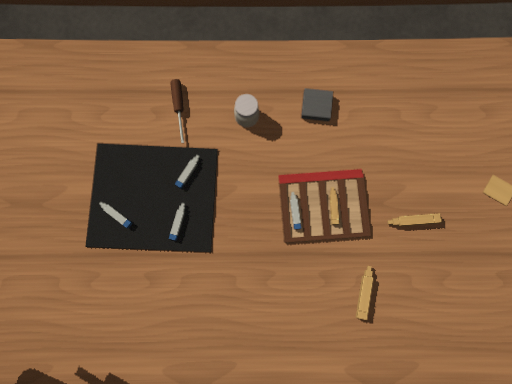

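```bash
cat > h.py <<'E'
from bench import robot,cams,models
import cv2,numpy as np
def K(s):
    f=s['pixels'].shape[0]/2/np.tan(np.radians(s['fov_y']/2)); return f
def proj(s,X):
    c=np.atleast_2d(X)@np.array(s['R']).T+s['t']; m=c[:,:2]/c[:,2:]
    return K(s)*m*(1+s['k1']*(m**2).sum(1,keepdims=True))+[s['cx'],s['cy']]
def unproj(s,px,z):
    d=(np.atleast_2d(px).astype(float)-[s['cx'],s['cy']])/K(s); m=d.copy()
    for _ in range(10): m=d/(1+s['k1']*(m**2).sum(1,keepdims=True))
    R=np.array(s['R']); r=np.c_[m,np.ones(len(m))]@R; o=-R.T@np.array(s['t'])
    return o+r*((z-o[2])/r[:,2])[:,None]
def save(s,n,crop=None,k=1):
    im=cv2.cvtColor(s['pixels'],cv2.COLOR_RGB2BGR)
    if crop: x0,y0,x1,y1=crop; im=im[y0:y1,x0:x1]
    cv2.imwrite('pics/'+n+'.png',cv2.resize(im,None,fx=k,fy=k,interpolation=cv2.INTER_CUBIC))
E
python3 - <<'E'
from h import *
s=cams.snapshot('top')
im=s['pixels'].astype(int)
save(s,'crop',(85,135,385,255),2.6)
# mat punches
for name,mask in [('bright',(im.min(2)>75)|((im[...,2]>im[...,0]+40)&(im[...,2]>70)))]:
    m=mask.astype(np.uint8); n,l,st,c=cv2.connectedComponentsWithStats(m)
    for i in range(1,n):
        if st[i,4]>60 and 140<c[i,1]<250 and 90<c[i,0]<385:
            ys,xs=np.where(l==i); P=unproj(s,np.c_[xs,ys],0.02)[:,:2]
            r=cv2.minAreaRect(P.astype(np.float32))
            B=im[ys,xs]; blue=B[:,2]>B[:,0]+40
            h=P[blue].mean(0) if blue.any() else None
            mu=P.mean(0);u,sv,v=np.linalg.svd(P-mu);d=v[0]
            if h is not None and (h-mu)@d>0:d=-d
            print(c[i].round(),st[i,4],'rect',np.round(r[0],3),np.round(r[1],3),'dir deg',np.degrees(np.arctan2(d[1],d[0])).round(1),'head',h)
# red strip, tray
hsv=cv2.cvtColor(s['pixels'],cv2.COLOR_RGB2HSV)
m=cv2.inRange(hsv,(0,170,90),(6,255,255))|cv2.inRange(hsv,(172,170,90),(180,255,255))
ys,xs=np.where(m>0);k=(ys>150)&(ys<200)&(xs>260);P=unproj(s,np.c_[xs,ys][k],0.009)[:,:2].astype(np.float32)
r=cv2.minAreaRect(P);print('red',r,cv2.boxPoints(r))
mm=(im.max(2)<40);n,l,st,c=cv2.connectedComponentsWithStats(mm.astype(np.uint8));
for i in range(1,n):
    if st[i,4]>2000 and st[i,0]>50: 
        ys,xs=np.where(l==i);P=unproj(s,np.c_[xs,ys],.006)[:,:2].astype(np.float32);print(st[i],cv2.minAreaRect(P))
a=cams.snapshot('side');save(a,'side1',None,1.5)
E
```

```text
[235. 144.] 520 rect [0.671 0.015] [0.034 0.223] dir deg 86.9 head None
[116. 141.] 155 rect [0.677 0.296] [0.01  0.153] dir deg -90.3 head None
[291. 141.] 97 rect [ 0.676 -0.122] [0.088 0.01 ] dir deg -87.4 head None
[290. 155.] 76 rect [ 0.642 -0.107] [0.007 0.093] dir deg 90.5 head None
[187. 171.] 252 rect [0.606 0.132] [0.018 0.088] dir deg -31.9 head [0.57302478 0.15223171]
[257. 188.] 387 rect [ 0.564 -0.028] [0.027 0.106] dir deg 91.2 head None
[332. 201.] 397 rect [ 0.528 -0.206] [0.026 0.099] dir deg -177.5 head None
[354. 206.] 587 rect [ 0.519 -0.255] [0.124 0.028] dir deg -175.9 head None
[314. 209.] 621 rect [ 0.513 -0.165] [0.125 0.027] dir deg -176.1 head None
[294. 209.] 510 rect [ 0.509 -0.119] [0.124 0.028] dir deg 3.0 head [ 0.47191295 -0.12340468]
[115. 214.] 269 rect [0.503 0.298] [0.086 0.018] dir deg 52.1 head [0.47998816 0.26894606]
[177. 222.] 268 rect [0.485 0.153] [0.018 0.087] dir deg -15.5 head [0.4484651  0.16304181]
[336. 230.] 80 rect [ 0.463 -0.214] [0.025 0.021] dir deg -100.1 head None
red ((0.5926588773727417, -0.18390658497810364), (0.020611532032489777, 0.19995136559009552), 4.149693489074707) [[ 0.5751456  -0.08493875]
 [ 0.5896146  -0.28436592]
 [ 0.61017215 -0.2828744 ]
 [ 0.5957031  -0.08344725]]
[   86   144   131   108 11650] ((0.5449057817459106, 0.21337497234344482), (0.2873096466064453, 0.24743130803108215), 87.12922668457031)
```

View pics/crop.png

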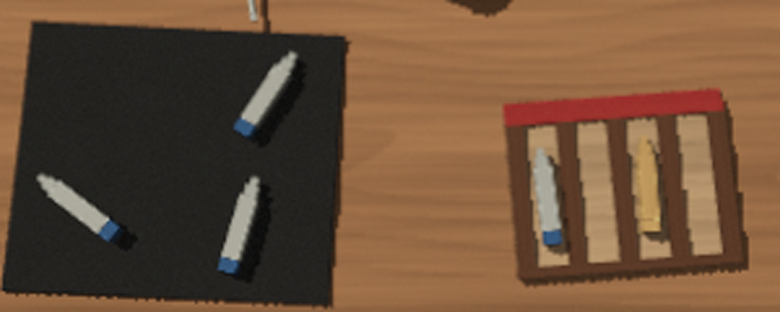

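View pics/side1.png

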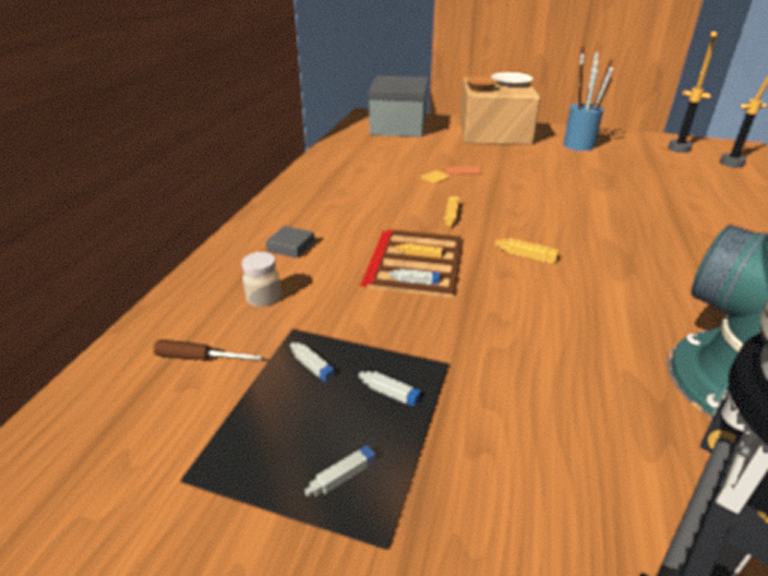

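```bash
cat >> h.py <<'E'
from scipy.spatial.transform import Rotation as Ro
def go(x,y,z,yaw):
    o=robot.get_obs(); R=Ro.from_euler('xyz',o['ee_rot']); d=R.inv().apply(np.array([x,y,z])-o['tool_pos'])*1e3
    t=(np.degrees(o['ee_rot'][2])-yaw+180)%360-180   # tool z points down
    print('t',round(o['time'],2),'pos',np.round(o['tool_pos'],4),'rpy',np.degrees(o['ee_rot']).round(2),'w',round(o['width'],4),'F',np.round(o['wrist_force'],1),'q6',o['joint_positions'][5].round(2),'shift',d.round(1),'turn',round(t,1))
E
python3 - <<'E'
from h import *
go(.508,-.209,.10,181)
s=cams.snapshot('top');hsv=cv2.cvtColor(s['pixels'],cv2.COLOR_RGB2HSV)
print(hsv[208,336],hsv[225,337],hsv[208,315])
m=((hsv[...,0]<26)&(hsv[...,1]>130)&(hsv[...,2]>150)).astype(np.uint8)
m[:,:322]=0;m[:,348:]=0;m[:180]=0;m[240:]=0
n,l,st,c=cv2.connectedComponentsWithStats(m);i=1+st[1:,4].argmax();ys,xs=np.where(l==i)
print(st[i],cv2.minAreaRect(unproj(s,np.c_[xs,ys],.021)[:,:2].astype(np.float32)))
E
```

```text
t 1.1 pos [0.2436 0.4931 0.1657] rpy [179.99   0.   153.71] w 0.0938 F [-0.  -0.3  1. ] q6 -0.1 shift [-548.  -512.4   65.7] turn -27.3
[ 18 131 185] [ 15 112  80] [ 16 102 182]
[330 188   9  36 197] ((0.5194657444953918, -0.2097843736410141), (0.08278859406709671, 0.016857756301760674), 1.4877177476882935)
```

Emit:
{"method": "step_arm", "body": {"series": [[1,-551,-510,66,-27.5],[1,-551,-510,66,-27.5],[1,-551,-510,66,-27.5],[1,-551,-510,66,-27.5],[1,-551,-510,66,-27.5],[1,-551,-510,66,-27.5],[1,-551,-510,66,-27.5],[1,-551,-510,66,-27.5],[1,-551,-510,66,-27.5],[1,-551,-510,66,-27.5],[1,-551,-510,66,-27.5],[1,-551,-510,66,-27.5],[1,-551,-510,66,-27.5],[1,-551,-510,66,-27.5],[1,-551,-510,66,-27.5]]}}

```text
time: 3.02
tool_pos: [0.5116, -0.2067, 0.1001]
ee_rot: [3.141, 0.0, -3.119]
wrist_force: [0.0, 0.4, 1.2]
width: 0.094
```

Run:
```python
from h import *
go(.511,-.209,.0135,181.5)
s=cams.snapshot('wrist');save(s,'w1')
```

```text
t 3.02 pos [ 0.5116 -0.2067  0.1001] rpy [ 1.7997e+02  2.0000e-02 -1.7870e+02] w 0.094 F [0.  0.4 1.2] q6 -2.08 shift [ 0.7 -2.4 86.6] turn -0.2
```

View pics/w1.png

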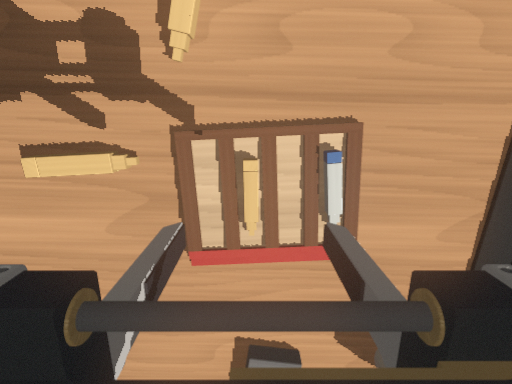

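Emit:
{"method": "step_arm", "body": {"series": [[0.3,0,-2,40,0],[0,0,-2,75,0],[0,0,-2,83,0],[0,0,-2,86,0],[0,0,-2,86,0],[-1,0,-2,86,0],[-1,0,-2,86,0],[-1,0,-2,86,0],[-1,0,-2,86,0],[-1,0,-2,86,0],[-1,0,-2,86,0]]}}

```text
time: 4.45
tool_pos: [0.5117, -0.2101, 0.0136]
ee_rot: [3.141, -0.0, -3.12]
wrist_force: [0.1, -0.2, -1.2]
width: 0.0003
```

Run:
```python
from h import *
go(.595,.285,.0145,181.5)
```

```text
t 4.45 pos [ 0.5117 -0.2101  0.0136] rpy [ 1.7999e+02 -1.0000e-02 -1.7879e+02] w 0.0003 F [ 0.1 -0.2 -1.2] q6 -2.08 shift [-93.7 493.2  -0.8] turn -0.3
```

Run:
```python
from h import *
s=cams.snapshot('wrist');save(s,'w2')
```

```text
(no output)
```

View pics/w2.png

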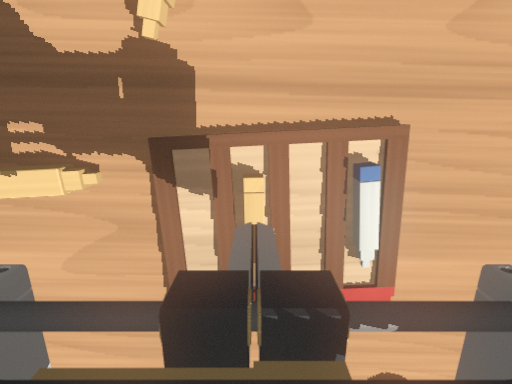

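Run:
```python
from h import *
s=cams.snapshot('wrist'); o=robot.get_obs()
print('tcp',proj(s,[o['tool_pos'], o['tool_pos']+[0,0,.019]]))
print('head corners from px (244,178),(265,178) z.022', unproj(s,[[244,178],[265,178]],.022))
print('rim back corners',unproj(s,[[152,140],[405,128]],.011))
print('tip pred', proj(s,[[.512+.053,-.208,.014],[.512-.035,-.21,.022],[.512,-.21,.022]]))
a=cams.snapshot('side')
print('side tcp',proj(a,[o['tool_pos']]));save(a,'s2',(240,130,330,210),8)
```

```text
tcp [[253.06167893 215.45936928]
 [253.01518173 224.07998751]]
head corners from px (244,178),(265,178) z.022 [[ 0.47890311 -0.21761814  0.022     ]
 [ 0.47856454 -0.20176356  0.022     ]]
rim back corners [[ 0.45307891 -0.28875884  0.011     ]
 [ 0.43998995 -0.09641552  0.011     ]]
tip pred [[254.21822348 273.74024908]
 [254.14114115 175.74006139]
 [253.17129561 219.36350065]]
side tcp [[282.26588594 167.19031683]]
```

View pics/s2.png

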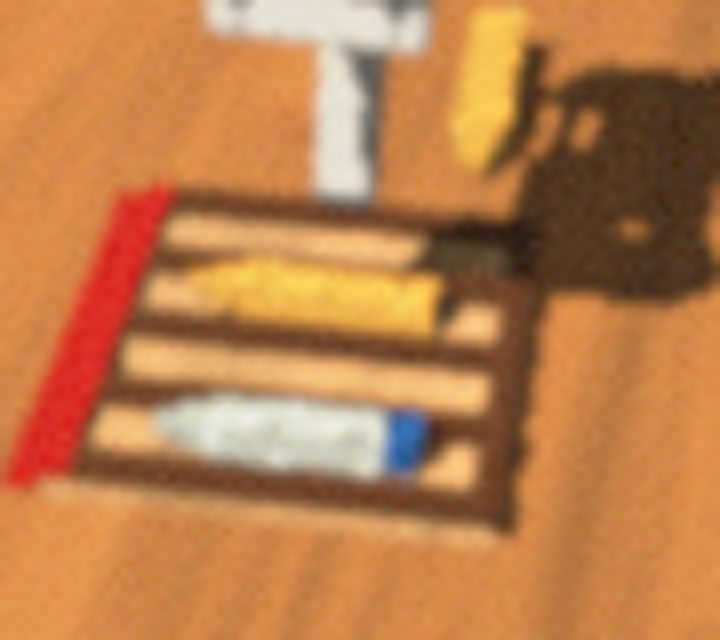

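Run:
```python
from h import *
from scipy.optimize import least_squares as ls
w=cams.snapshot('wrist');a=cams.snapshot('side');t=cams.snapshot('top');o=robot.get_obs();print(o['tool_pos'],o['joint_positions'])
for wp in ([253,224],[253,230]):
    for sp in ([283,155],[283,157]):
        r=ls(lambda X:np.r_[(proj(w,X)-wp).ravel(),(proj(a,X)-sp).ravel()],o['tool_pos']);print(wp,sp,r.x.round(4),r.cost.round(1))
for z in (0,.02,.04,.06): print(z,proj(a,o['tool_pos']+[0,0,z]),proj(w,o['tool_pos']+[0,0,z]),proj(t,o['tool_pos']+[0,0,z]))
print('wrist cam pos',-np.array(w['R']).T@w['t'])
W=w['pixels'];A=a['pixels'];T=t['pixels']
out=np.hstack([cv2.resize(W[200:300,190:320],None,fx=3,fy=3),cv2.resize(T[165:265,285:385],(300,300))])
cv2.imwrite('pics/c3.png',out[...,::-1])
```

```text
[ 0.51180243 -0.2101377   0.01364192] [-4.92137676e-01  1.73608691e-01  1.58188195e+00  8.51739475e-05
  1.38612570e+00 -2.08412269e+00]
[253, 224] [283, 155] [ 0.5052 -0.2102  0.0503] 3.4
[253, 224] [283, 157] [ 0.5072 -0.2102  0.045 ] 1.4
[253, 230] [283, 155] [ 0.5087 -0.2102  0.0518] 0.7
[253, 230] [283, 157] [ 0.5108 -0.2101  0.0466] 0.0
0 [[282.25893459 167.17453592]] [[253.02196242 215.47783297]] [[333.47113691 209.18682148]]
0.02 [[282.60220413 161.0736614 ]] [[252.96861981 224.59612813]] [[334.9351489  207.75076727]]
0.04 [[282.95287216 154.83410867]] [[252.90464548 235.53134383]] [[336.45334835 206.26178078]]
0.06 [[283.31116389 148.45137064]] [[252.82650808 248.88680862]] [[338.02881242 204.71686858]]
wrist cam pos [ 0.43284136 -0.21134098  0.23225648]
```

View pics/c3.png

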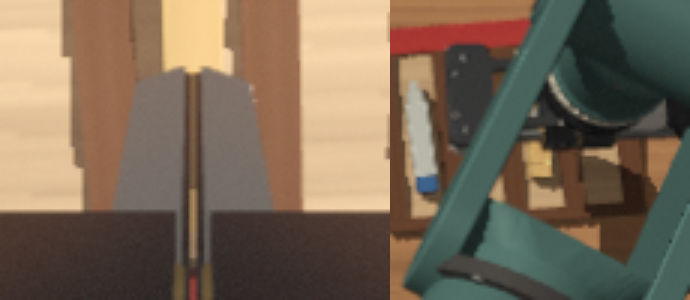

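Emit:
{"method": "step_arm", "body": {"series": [[0,0,0,0,0],[0,0,0,0,0],[0,0,0,0,0],[0,0,0,0,0]]}}

```text
time: 5.25
tool_pos: [0.5118, -0.2101, 0.0137]
ee_rot: [3.142, 0.0, -3.12]
wrist_force: [0.3, 0.5, 0.4]
width: 0.0372
```

Run:
```python
from h import *
w=cams.snapshot('wrist');a=cams.snapshot('side');o=robot.get_obs();print(o['tool_pos'],o['width'],K(w),w['R'],w['fov_y'])
hw=o['width']/2
for z in (0,.02,.035):
    for sy in (-1,1):
        X=o['tool_pos']+[0,sy*hw,z]; print(z,sy,proj(a,X).round(1),proj(w,X).round(1),proj(w,X-[.008,0,0]).round(1))
W=w['pixels'];A=a['pixels']
out=np.hstack([cv2.resize(W[170:300,170:340],None,fx=2.4,fy=2.4),cv2.resize(A[115:219,250:340],(270,312))])
cv2.imwrite('pics/c4.png',out[...,::-1])
```

```text
[ 0.51178766 -0.21011057  0.01365485] 0.04457173400747255 284.4832404162019 [[-2.15811061e-02  9.99766698e-01  8.97741380e-04]
 [ 9.62559709e-01  2.05352429e-02  2.70290789e-01]
 [ 2.70209294e-01  6.69730388e-03 -9.62778315e-01]] 68.03145302770642
0 -1 [[283.8 163.4]] [[225.7 214.9]] [[225.7 205.5]]
0 1 [[280.7 171.1]] [[280.4 216. ]] [[280.9 206.6]]
0.02 -1 [[284.1 157.4]] [[223.2 223.9]] [[223.1 213.8]]
0.02 1 [[281.  164.9]] [[282.8 225.1]] [[283.3 215. ]]
0.035 -1 [[284.4 152.8]] [[221.  231.9]] [[220.8 221.1]]
0.035 1 [[281.3 160.2]] [[284.9 233.2]] [[285.5 222.4]]
```

View pics/c4.png

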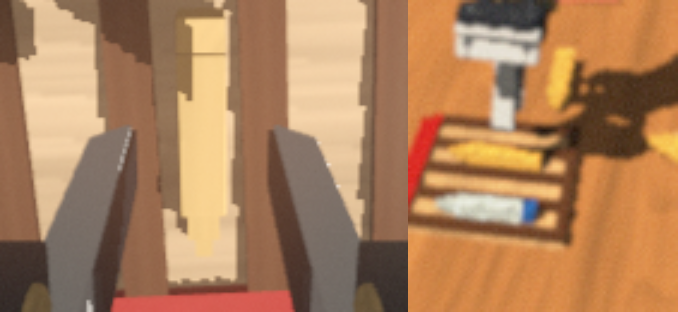

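Emit:
{"method": "step_arm", "body": {"series": [[0,0,0,4,0],[0,0,0,7,0],[0,0,0,9,0],[-1,0,0,9,0],[-1,0,0,9,0],[-1,0,0,9,0],[-1,0,0,9,0]]}}

```text
time: 6.22
tool_pos: [0.5119, -0.2102, 0.0048]
ee_rot: [-3.142, 0.0, -3.12]
wrist_force: [0.2, -0.7, -0.7]
width: 0.0105
```

Run:
```python
from h import *
w=cams.snapshot('wrist');a=cams.snapshot('side');o=robot.get_obs();print(o['tool_pos'],o['width'],o['wrist_force'])
W=w['pixels'];A=a['pixels']
out=np.hstack([cv2.resize(W[170:300,170:340],None,fx=2.4,fy=2.4),cv2.resize(A[115:219,250:340],(270,312))])
cv2.imwrite('pics/c5.png',out[...,::-1])
# automatic: finger bottom edge column profile in side image
print(A[145:172,282].tolist())
```

```text
[ 0.51187514 -0.21013756  0.00475548] 0.002631571756847666 [ 0.114437    0.09718802 -0.53280421]
[[230, 227, 212], [230, 223, 209], [229, 225, 210], [230, 221, 205], [230, 223, 208], [228, 222, 204], [230, 223, 209], [229, 223, 210], [228, 223, 208], [231, 225, 214], [231, 224, 211], [223, 215, 202], [183, 176, 167], [171, 144, 121], [223, 167, 110], [243, 192, 126], [236, 183, 117], [217, 156, 93], [221, 156, 79], [243, 187, 86], [247, 200, 85], [247, 204, 87], [244, 196, 86], [240, 184, 80], [236, 174, 76], [208, 148, 67], [158, 106, 53]]
```

Emit:
{"method": "step_arm", "body": {"series": [[0,0,0,0,0],[0,0,0,0,0],[0,0,0,0,0],[0,0,0,10,0],[0,0,0,16,0],[0,0,0,19,0],[0,0,0,21,0],[-1,0,0,21,0],[-1,0,0,21,0],[-1,0,0,21,0],[-1,0,0,21,0],[-1,0,0,21,0]]}}

```text
time: 7.82
tool_pos: [0.5118, -0.2102, -0.0163]
ee_rot: [3.142, 0.0, -3.12]
wrist_force: [0.4, 0.6, -0.6]
width: 0.0014
```

Run:
```python
from h import *
w=cams.snapshot('wrist');a=cams.snapshot('side');o=robot.get_obs();print(o['tool_pos'],o['width'],o['wrist_force'])
W=w['pixels'];A=a['pixels']
out=np.hstack([cv2.resize(W[170:300,170:340],None,fx=2.4,fy=2.4),cv2.resize(A[115:219,250:340],(270,312))])
cv2.imwrite('pics/c6.png',out[...,::-1])
print(A[155:175,282].tolist())
```

```text
[ 0.51179975 -0.21012193 -0.01630306] 0.0005060693042140445 [ 0.3576532  -0.23837827 -0.61139289]
[[229, 225, 210], [229, 224, 210], [229, 224, 208], [230, 224, 209], [229, 223, 210], [232, 225, 215], [232, 226, 213], [226, 220, 203], [190, 181, 170], [169, 148, 126], [216, 161, 88], [243, 193, 82], [243, 194, 80], [239, 183, 82], [235, 176, 77], [214, 151, 68], [155, 106, 49], [121, 74, 43], [114, 68, 43], [157, 111, 69]]
```

View pics/c6.png

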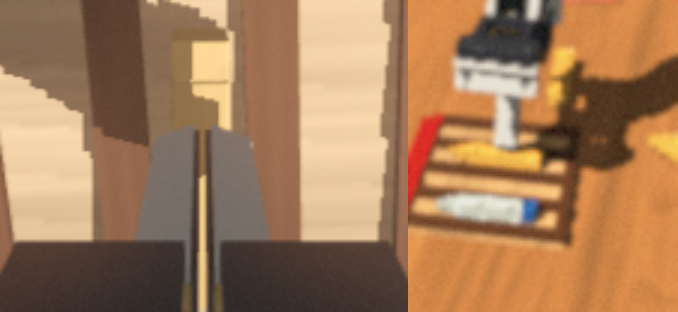

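Emit:
{"method": "step_arm", "body": {"series": [[0,0,0,0,0],[0,0,0,0,0],[0,0,0,0,0],[0,0,0,4,0],[0,0,0,7,0],[0,0,0,9,0],[-1,0,0,9,0],[-1,0,0,9,0],[-1,0,0,9,0],[-1,0,0,9,0],[-1,0,0,9,0]]}}

```text
time: 9.3
tool_pos: [0.5119, -0.2102, -0.0252]
ee_rot: [-3.142, 0.0, -3.12]
wrist_force: [0.1, 0.2, 0.0]
width: 0.0154
```

Run:
```python
from h import *
a=cams.snapshot('side');o=robot.get_obs();print(o['tool_pos'],o['width'],o['wrist_force'])
print(a['pixels'][158:175,282].tolist())
```

```text
[ 0.51191225 -0.21020602 -0.02518498] 0.014987136689475912 [-0.63488698 -0.24829449  0.54910029]
[[150, 143, 132], [144, 138, 129], [160, 155, 142], [190, 180, 168], [223, 213, 198], [232, 228, 211], [230, 224, 211], [232, 227, 214], [230, 224, 207], [202, 193, 182], [150, 144, 128], [123, 97, 73], [135, 91, 46], [126, 82, 38], [120, 72, 46], [112, 67, 39], [159, 110, 70]]
```

Emit:
{"method": "step_arm", "body": {"series": [[-0.3,0,0,0,0],[-0.3,0,0,0,0],[-0.3,0,0,1,0],[-0.3,0,0,2,0],[-0.3,0,0,2,0]]}}

```text
time: 9.98
tool_pos: [0.5117, -0.2101, -0.0275]
ee_rot: [3.141, -0.0, -3.12]
wrist_force: [0.5, 0.0, 1.1]
width: 0.0329
```

Emit:
{"method": "step_arm", "body": {"series": [[-0.3,0,0,1,0],[-0.3,0,0,1,0],[-1,0,0,1,0],[-1,0,0,1,0],[-1,0,0,1,0],[-1,0,0,1,0]]}}

```text
time: 10.72
tool_pos: [0.5118, -0.2101, -0.0283]
ee_rot: [3.142, 0.0, -3.12]
wrist_force: [-0.2, -0.4, 0.5]
width: 0.0158
```

Emit:
{"method": "step_arm", "body": {"series": [[-1,0,0,-30,0],[-1,0,0,-70,0],[-1,-15,60,-75,0],[-1,-94,493,-75,0],[-1,-94,493,-75,0],[-1,-94,493,-75,0],[-1,-94,493,-75,0],[-1,-94,493,-75,0],[-1,-94,493,-75,0],[-1,-94,493,-75,0],[-1,-94,493,-75,0],[-1,-94,493,-75,0],[-1,-94,493,-75,0],[-1,-94,493,-75,0]]}}

```text
time: 12.48
tool_pos: [0.5955, 0.2832, 0.0469]
ee_rot: [-3.142, 0.0, -3.122]
wrist_force: [0.4, -0.2, -1.8]
width: 0.0158
```

Run:
```python
from h import *
go(.595,.285,-.0278,181.2)
w=cams.snapshot('wrist');save(w,'w7')
```

```text
t 12.47 pos [0.5955 0.2832 0.0469] rpy [-180.     0.  -178.9] w 0.0158 F [ 0.4 -0.2 -1.8] q6 -1.23 shift [ 0.5  1.8 74.7] turn -0.1
```

View pics/w7.png

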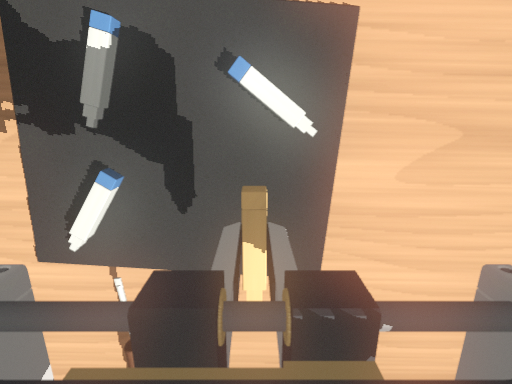

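Emit:
{"method": "step_arm", "body": {"series": [[-1,0,2,45,0],[-1,0,2,66,0],[-1,0,2,72,0],[-1,0,2,74.5,0],[-1,0,2,75,0],[-1,0,2,75,0],[-0.3,0,2,75,0],[-0.3,0,2,75,0],[-0.3,0,2,75,0],[-0.3,0,2,60,0],[-0.3,0,2,0,0]]}}

```text
time: 13.9
tool_pos: [0.5919, 0.2854, 0.043]
ee_rot: [-3.138, -0.01, -3.121]
wrist_force: [1.5, 0.6, 0.3]
width: 0.033
```

Run:
```python
from h import *
# A: overall centre (.606,.132) dir -32 ; grasp 7mm toward head
d=np.radians(-32);c=np.array([.606,.132])-.007*np.array([np.cos(d),np.sin(d)])
print(c);go(*c,.03,148);go(*c,-.0283,148)
w=cams.snapshot('wrist');save(w,'w8')
for l in ['steel1','brass']:
    print(l,[(round(q['p'],2),np.round(q['position'],3).tolist()) for q in models.pinpoint(w,l)])
```

```text
[0.60006366 0.13570943]
t 13.9 pos [0.5919 0.2854 0.043 ] rpy [-179.81   -0.55 -178.79] w 0.033 F [1.5 0.6 0.3] q6 -1.23 shift [  -5.1 -149.8   13.5] turn 33.2
t 13.9 pos [0.5919 0.2854 0.043 ] rpy [-179.81   -0.55 -178.79] w 0.033 F [1.5 0.6 0.3] q6 -1.23 shift [  -5.6 -149.6   71.8] turn 33.2
steel1 [(0.96, [0.475, 0.154, 0.003]), (0.91, [0.498, 0.291, 0.007]), (0.7, [0.598, 0.136, 0.004]), (0.65, [0.476, 0.266, 0.01])]
brass [(0.74, [0.601, 0.289, 0.004]), (0.25, [0.529, 0.144, 0.014])]
```

Emit:
{"method": "step_arm", "body": {"series": [[-0.3,0,-40,0,10],[-0.1,-1,-100,0,20],[0,-1.5,-149.5,10,33],[0,-1.5,-149.5,10,33],[0,-1.5,-149.5,10,33],[0,-1.5,-149.5,10,33],[0,-1.5,-149.5,10,33]]}}

```text
time: 14.92
tool_pos: [0.5999, 0.138, 0.0368]
ee_rot: [3.141, 0.0, 2.588]
wrist_force: [-0.3, -0.9, -0.2]
width: 0.0471
```

Run:
```python
from h import *
go(.6,.1357,-.0283,148)
```

```text
t 14.93 pos [0.5999 0.138  0.0368] rpy [1.7999e+02 1.0000e-02 1.4830e+02] w 0.0471 F [-0.3 -0.9 -0.2] q6 -0.88 shift [-1.3 -2.  65.1] turn 0.3
```

Emit:
{"method": "step_arm", "body": {"series": [[0,-1,-2,40,0],[0,-1,-2,58,0],[0,-1,-2,63,0],[0,-1,-2,65,0],[0,-1,-2,65,0],[-1,-1,-2,65,0],[-1,-1,-2,65,0],[-1,-1,-2,65,0],[-1,-1,-2,65,0],[-1,-1,-2,65,0]]}}

```text
time: 16.18
tool_pos: [0.6, 0.1353, -0.028]
ee_rot: [3.141, 0.0, 2.587]
wrist_force: [0.1, 0.8, 0.9]
width: 0.0153
```

Run:
```python
from h import *
# lane -69, grasp point at origin-ish; origin tray x=-8 -> grasp (about +2mm)
y=np.radians(4.15);ex=np.array([np.cos(y),np.sin(y)]);ey=np.array([-np.sin(y),np.cos(y)]);c=np.array([.525,-.189])
for L in (-.069,-.023):
    p=c-.006*ex+L*ey;print(L,p)
    go(*p,-.0278,184.15)
```

```text
-0.069 [ 0.52400911 -0.25825329]
t 16.18 pos [ 0.6     0.1353 -0.028 ] rpy [1.7996e+02 2.0000e-02 1.4822e+02] w 0.0153 F [0.1 0.8 0.9] q6 -0.89 shift [-142.7 -374.5   -0.4] turn -35.9
-0.023 [ 0.52068019 -0.2123739 ]
t 16.18 pos [ 0.6     0.1353 -0.028 ] rpy [1.7996e+02 2.0000e-02 1.4822e+02] w 0.0153 F [0.1 0.8 0.9] q6 -0.89 shift [-115.7 -337.3   -0.4] turn -35.9
```

Emit:
{"method": "step_arm", "body": {"series": [[-1,0,0,-30,0],[-1,0,0,-75,0],[-1,-20,-50,-75,-5],[-1,-143,-374.5,-75,-36],[-1,-143,-374.5,-75,-36],[-1,-143,-374.5,-75,-36],[-1,-143,-374.5,-75,-36],[-1,-143,-374.5,-75,-36],[-1,-143,-374.5,-75,-36],[-1,-143,-374.5,-75,-36],[-1,-143,-374.5,-75,-36],[-1,-143,-374.5,-75,-36],[-1,-143,-374.5,-75,-36]]}}

```text
time: 17.8
tool_pos: [0.5244, -0.2572, 0.0466]
ee_rot: [3.141, -0.0, -3.066]
wrist_force: [-0.0, 0.1, -2.4]
width: 0.0157
```

Run:
```python
from h import *
go(.524,-.2583,-.0278,184.15)
w=cams.snapshot('wrist');save(w,'w9')
```

```text
t 17.8 pos [ 0.5244 -0.2572  0.0466] rpy [ 179.98   -0.   -175.67] w 0.0157 F [-0.   0.1 -2.4] q6 -2.2 shift [ 0.5 -1.1 74.4] turn 0.2
```

View pics/w9.png

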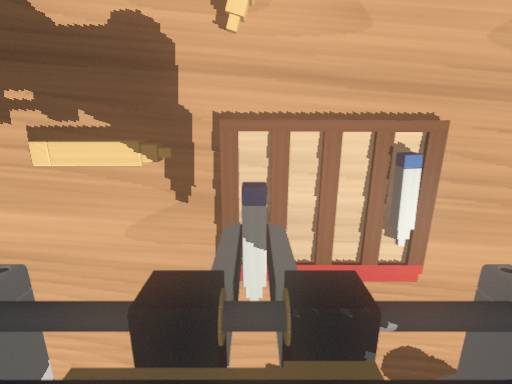

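Emit:
{"method": "step_arm", "body": {"series": [[-1,0,-1,45,0],[-1,0,-1,66,0],[-1,0,-1,72,0],[-1,0,-1,74,0],[-1,0,-1,74.5,0],[-1,0,-1,74.5,0],[-0.3,0,-1,74.5,0],[-0.3,0,-1,74.5,0],[-0.3,0,-1,74.5,0],[-0.3,0,-1,60,0],[-0.3,0,-1,0,0],[-0.3,0,-1,0,0],[-0.3,0,-1,0,0]]}}

```text
time: 19.48
tool_pos: [0.5244, -0.2597, 0.0476]
ee_rot: [-3.141, 0.001, -3.068]
wrist_force: [-0.1, -0.3, -0.6]
width: 0.0327
```

Run:
```python
from h import *
d=np.radians(-15.5);c=np.array([.485,.153])-.007*np.array([np.cos(d),np.sin(d)])
print(c);go(*c,.037,164.5)
```

```text
[0.47825459 0.15487067]
t 19.48 pos [ 0.5244 -0.2597  0.0476] rpy [-1.7995e+02  7.0000e-02 -1.7579e+02] w 0.0327 F [-0.1 -0.3 -0.6] q6 -2.2 shift [ 15.6 416.9  10.2] turn 19.7
```

Emit:
{"method": "step_arm", "body": {"series": [[-0.3,15.5,417,10,19.5],[0,15.5,417,10,19.5],[0,15.5,417,10,19.5],[0,15.5,417,10,19.5],[0,15.5,417,10,19.5],[0,15.5,417,10,19.5],[0,15.5,417,10,19.5],[0,15.5,417,10,19.5],[0,15.5,417,10,19.5],[0,15.5,417,10,19.5],[0,15.5,417,10,19.5]]}}

```text
time: 20.85
tool_pos: [0.4782, 0.154, 0.0366]
ee_rot: [-3.141, -0.0, 2.873]
wrist_force: [0.0, -0.1, 0.0]
width: 0.0469
```

Run:
```python
from h import *
go(.4783,.1549,-.0283,164.5)
```

```text
t 20.85 pos [0.4782 0.154  0.0366] rpy [-1.7999e+02 -1.0000e-02  1.6459e+02] w 0.0469 F [ 0.  -0.1  0. ] q6 -1.1 shift [ 0.2  0.9 64.9] turn 0.1
```

Emit:
{"method": "step_arm", "body": {"series": [[0,0,1,40,0],[0,0,1,58,0],[0,0,1,63,0],[0,0,1,65,0],[0,0,1,65,0],[-1,0,1,65,0],[-1,0,1,65,0],[-1,0,1,65,0],[-1,0,1,65,0],[-1,0,1,65,0]]}}

```text
time: 22.1
tool_pos: [0.4783, 0.1561, -0.0281]
ee_rot: [-3.142, 0.0, 2.875]
wrist_force: [0.7, -0.1, 1.7]
width: 0.0155
```

Run:
```python
from h import *
go(.5207,-.2124,-.0278,184.15)
```

```text
t 22.1 pos [ 0.4783  0.1561 -0.0281] rpy [-1.8000e+02  1.0000e-02  1.6472e+02] w 0.0155 F [ 0.7 -0.1  1.7] q6 -1.1 shift [-1.380e+02 -3.443e+02 -3.000e-01] turn -19.4
```

Emit:
{"method": "step_arm", "body": {"series": [[-1,0,0,-30,0],[-1,0,0,-75,0],[-1,-20,-50,-75,-5],[-1,-138,-344,-75,-19.5],[-1,-138,-344,-75,-19.5],[-1,-138,-344,-75,-19.5],[-1,-138,-344,-75,-19.5],[-1,-138,-344,-75,-19.5],[-1,-138,-344,-75,-19.5],[-1,-138,-344,-75,-19.5],[-1,-138,-344,-75,-19.5],[-1,-138,-344,-75,-19.5]]}}

```text
time: 23.6
tool_pos: [0.5208, -0.2103, 0.0467]
ee_rot: [3.141, -0.0, -3.066]
wrist_force: [-0.1, 0.1, -0.9]
width: 0.0157
```

Run:
```python
from h import *
go(.5207,-.2124,-.0278,184.15)
```

```text
t 23.6 pos [ 0.5208 -0.2103  0.0467] rpy [ 179.97   -0.   -175.65] w 0.0157 F [-0.1  0.1 -0.9] q6 -2.13 shift [ 0.2 -2.2 74.5] turn 0.2
```

Lower, release, then retreat sideways so the top camera sees the tray.

Emit:
{"method": "step_arm", "body": {"series": [[-1,0,-2,45,0],[-1,0,-2,66,0],[-1,0,-2,72,0],[-1,0,-2,74,0],[-1,0,-2,74.5,0],[-1,0,-2,74.5,0],[-0.3,0,-2,74.5,0],[-0.3,0,-2,74.5,0],[-0.3,0,-2,74.5,0],[-0.3,0,-2,60,0],[-0.3,0,-2,0,0],[-0.3,20,20,-60,0],[-0.3,150,250,-80,20],[-0.3,150,250,-80,20],[-0.3,150,250,-80,20],[-0.3,150,250,-80,20],[-0.3,150,250,-80,20],[-0.3,150,250,-80,20]]}}

```text
time: 25.85
tool_pos: [0.3532, 0.0265, 0.1277]
ee_rot: [3.141, 0.003, 2.868]
wrist_force: [0.0, -0.5, 0.5]
width: 0.0333
```

Run:
```python
from h import *
go(0,0,0,0)
s=cams.snapshot('top');a=cams.snapshot('side')
T=cv2.resize(s['pixels'][135:255,85:385],None,fx=2.4,fy=2.4,interpolation=cv2.INTER_CUBIC)
A=cv2.resize(a['pixels'][140:384,120:320],None,fx=1.25,fy=1.25,interpolation=cv2.INTER_CUBIC)
A=cv2.resize(a['pixels'][145:365,120:320],(272,300));B=cv2.resize(a['pixels'][145:205,230:320],(448,300),interpolation=cv2.INTER_CUBIC)
cv2.imwrite('pics/f.png',np.vstack([T,np.hstack([A,B])])[...,::-1])
for n,p in (('top',s),('side',a)):
  for l in ['steel0_tip','steel0_head','brass_tip','brass_head','steel0','brass','jar','driver','block']:
    print(n,l,[(round(q['p'],2),np.round(q['position'],3).tolist()) for q in models.pinpoint(p,l)])
```

```text
t 25.85 pos [0.3532 0.0265 0.1277] rpy [1.7999e+02 1.7000e-01 1.6433e+02] w 0.0333 F [ 0.  -0.5  0.5] q6 -1.38 shift [ 333.3 -120.9  126.7] turn 164.3
top steel0_tip [(0.69, [0.553, -0.112, 0.012])]
top steel0_head [(0.82, [0.47, -0.124, 0.017])]
top brass_tip [(0.92, [0.487, -0.334, 0.011]), (0.89, [0.38, -0.286, 0.012]), (0.54, [0.647, 0.288, 0.015])]
top brass_head [(0.77, [0.27, -0.255, 0.011]), (0.63, [0.492, -0.454, 0.011]), (0.63, [0.471, -0.122, 0.014]), (0.56, [0.561, 0.286, 0.012])]
top steel0 [(0.72, [0.532, 0.336, 0.012]), (0.65, [0.519, -0.216, 0.01]), (0.59, [0.499, 0.292, 0.006]), (0.58, [0.503, -0.122, 0.008]), (0.54, [0.547, 0.214, -0.001]), (0.51, [0.522, -0.262, 0.006])]
top brass [(0.88, [0.314, -0.27, 0.0]), (0.78, [0.599, 0.284, 0.008]), (0.69, [0.488, -0.405, -0.002]), (0.55, [0.754, 0.156, 0.003]), (0.48, [0.503, 0.289, 0.011])]
top jar [(0.71, [0.75, -0.007, 0.001])]
top driver [(0.57, [0.757, 0.157, 0.002]), (0.42, [0.75, -0.006, 0.0]), (0.19, [0.486, -0.263, 0.01])]
top block [(0.86, [0.77, -0.181, -0.005])]
side steel0_tip [(0.68, [0.555, -0.112, 0.014]), (0.36, [0.532, 0.333, 0.014]), (0.26, [0.754, 0.154, 0.004])]
side steel0_head [(0.8, [0.468, -0.124, 0.016]), (0.18, [0.747, -0.009, 0.004])]
side brass_tip [(0.68, [0.652, 0.288, 0.015]), (0.56, [0.477, -0.334, 0.01]), (0.37, [0.52, -0.19, 0.001]), (0.23, [0.535, 0.333, 0.012])]
side brass_head [(0.93, [0.562, 0.289, 0.013]), (0.81, [0.263, -0.263, 0.013]), (0.51, [0.484, -0.217, 0.013]), (0.44, [0.497, -0.45, 0.011])]
side steel0 [(0.93, [0.493, 0.292, 0.005]), (0.61, [0.497, -0.118, 0.005]), (0.57, [0.521, -0.216, 0.006]), (0.54, [0.525, -0.262, 0.006])]
side brass [(0.87, [0.596, 0.287, 0.01]), (0.59, [0.313, -0.274, 0.003]), (0.58, [0.486, -0.405, -0.001])]
side jar [(0.96, [0.745, -0.007, 0.003])]
side driver [(0.91, [0.755, 0.154, -0.002])]
side block [(0.65, [0.771, -0.184, 0.0]), (0.23, [0.466, -0.126, 0.015])]
```

View pics/f.png

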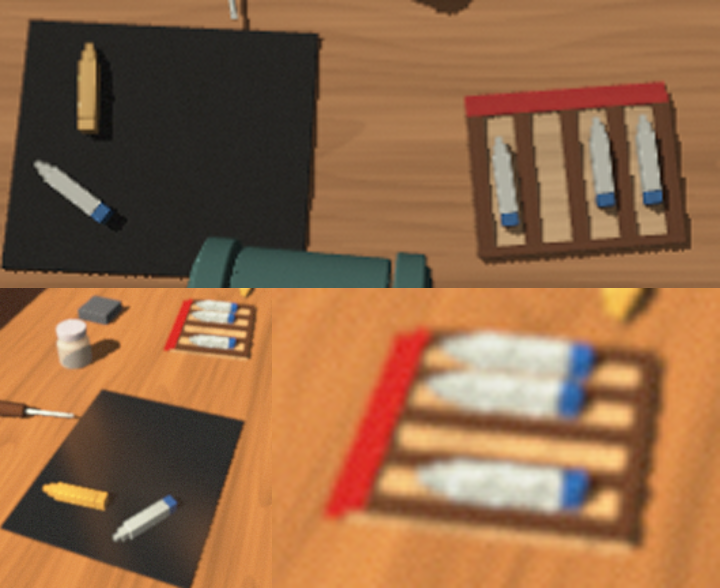

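Run:
```python
from h import *
s=cams.snapshot('top');im=s['pixels'].astype(int)
for r in (195,203,210,216):
    print(r,'|',' '.join('F' if (p[0]-p[2]>50 and p[0]>140) else 'S' if p.min()>110 else 'b' if p[2]>p[0]+20 else '.' for p in im[r,280:372]).replace(' ',''))
y=np.radians(4.15);ex=np.array([np.cos(y),np.sin(y),0]);ey=np.array([-np.sin(y),np.cos(y),0]);c=np.array([.525,-.189,0])
# predicted tops of punches at mid-lane vs seen: lane edges at rib top, px col
for L in (.069,-.023,-.069):
    for x in (-.03,.0):
        print(L,x,[proj(s,c+x*ex+(L+e)*ey+[0,0,h]).round(1).ravel().tolist() for e,h in ((.015,.011),(.008,.022),(-.008,.022),(-.015,.011))])
```

```text
195 | ........FFFSSSSS..FF........FFFFFFFFFFF.........FFSSSSSSSSS.........FFSSSSSSSS...........FFF
203 | .........FSSSSSSSS..........FFFFFFFFFFFF........FFFSSSSSSSSS.......FFFFSSSSSSSS..........FFF
210 | F........FFSSSSSSSS..........FFFFFFFFFFFF........FFFSSSSSSSS.........FFFSSSSSSSS...........F
216 | FF........FFSSSSSSSS..........FFFFFFFFFFFF.......FFFFSbbbbbbb.........FF.bbbbbbbb..........F
0.069 -0.03 [[289.5, 219.2], [292.9, 218.3], [299.8, 217.8], [302.3, 218.2]]
0.069 0.0 [[288.4, 206.6], [291.7, 205.5], [298.6, 205.0], [301.1, 205.6]]
-0.023 -0.03 [[328.8, 216.2], [332.6, 215.3], [339.5, 214.8], [341.6, 215.3]]
-0.023 0.0 [[327.4, 203.6], [331.2, 202.5], [338.1, 202.0], [340.2, 202.6]]
-0.069 -0.03 [[348.5, 214.7], [352.5, 213.8], [359.4, 213.3], [361.3, 213.8]]
-0.069 0.0 [[347.0, 202.1], [350.9, 201.0], [357.8, 200.5], [359.8, 201.2]]
```

```bash
python3 -c "
from bench import robot
print(robot.close_job())"
```

```text
the job is handed in; nothing more can be done
None
```

The tray now holds three steel punches with blue heads: the one that was already there, plus two moved from the mat. They lie one to a lane with tips to the red end, and the lane at +23 mm is empty. The brass punch lies on the free quarter of the mat, and the fourth steel punch stayed where it was on the mat. I handed the job in at about 27 s of the 70 s.

**Last checks:**
- The top image has both moved punches within about 1 pixel (2 mm) of their lane middles.
- The networks' points for the brass and the steel punch that stayed in the tray fit flat lying to within their 4 mm. That is coarser than the 1.5 mm height limit, and they gave no end points for the two moved punches. I judged those flat from the pictures only.
- The jar and steel block were reported where they started, and the screwdriver looked unmoved.

**What disagreed:**
- **Fingertips:** The first three attempts to grip the brass closed on nothing. The fingertips sit about 40 mm higher than the reported TCP height. I worked this out from the side camera and small steps down, and used it for all later grasps.
- **Positions:** The networks placed the two moved punches about 4 mm to one side of their lane middles. The pixel check did not confirm that.

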